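# Fold the probe thermometer and the corkscrew shut and snap them into the sloping rack

### The job

Put the two folding tools away: swing the thermometer's probe and the corkscrew's lever fully shut, and press each tool flat into its own fitted recess of the sloping wooden rack, right side up, until it has snapped under the spring clips and lies fully home. Leave everything else on the worktop and on the rack's shelf where it stands.

Things in the scene. Friction and masses are not known exactly. Their poses are not given: they have to be found in the camera images.
- thermometer: kitchen thermometer with a fold-out probe: grey flat body 156 long (x) x 36 wide (y) x 22 high (z), lying on the worktop with its small display up, 170 g in all. Origin: centre of the underside. The probe is hinged near the +x end and folds into a groove all along the -y side at half height (11 above the underside), flush with the body when shut.
- probe (a joint): angle of the thermometer's probe, rad: 0 = shut in the groove, grows as it swings out, away from the -y side (at 1.57 it points along the body's -y). Friction hinge (about 0.02 N m), stays where it is left.
- probe_hinge (a point): axis of the probe hinge, at (64, -6, 11) in the thermometer's frame; the axis is the body's z.
- probe_tip (a point): tip of the probe: a steel needle 4.4 thick, 114 from the hinge; its centre line passes 9.5 beside the hinge axis, on the outer (opening) side.
- corkscrew: waiter's corkscrew lying on its side: two dark wooden plates 118 long (x) x 24 wide (y), 16 high (z) over both, the worm already folded away between them, 160 g in all. Origin: centre of the underside. Its steel lever is hinged near the +x end and folds between the plates on the -y side (8 above the underside), flush when shut.
- lever (a joint): angle of the corkscrew's lever, rad: 0 = shut between the plates, grows as it swings out, away from the -y side (at 1.57 it points along the body's -y). Friction hinge (about 0.014 N m), stays where it is left.
- lever_hinge (a point): axis of the lever hinge, at (51, -3, 8) in the corkscrew's frame; the axis is the body's z.
- lever_tip (a point): tip of the lever: a steel bar 6 x 6, 87 from the hinge; its centre line passes 5.5 beside the hinge axis, on the outer (opening) side.
- rack: fixed two-tier oak rack, 216 wide (y), low front to -x; origin on the worktop under the tray's centre. In front a tray slopes up to +x at 28 degrees; above its back a shelf (190 to 202 high, front edge at x = +48) carries three jars up to 105 high: a tool pointing straight down strikes it, so work square to the slope, tilted 28 degrees.
- thermometer_recess (a point): centre of the floor of the lower, larger recess, 162 x 41, 14 deep (thermometer, either end to the left). Axes: x up the slope, y along the recess, z square out of the slope. A finger channel 50 wide runs down the tray's middle, level with the recess floors, so fingers can hold a tool's middle down to its underside.
- corkscrew_recess (a point): centre of the floor of the upper, smaller recess, 124 x 29, 14 deep (corkscrew, either end to the left), 81 up the slope from the larger one; same axes, same finger channel.
- cardamom: spice jar with a black cap, 41 x 105, on the rack's shelf; leave alone. Origin: underside.
- cinnamon: spice jar with a dark cap, 41 x 105, on the rack's shelf; leave alone. Origin: underside.
- salt_shaker: shaker, 44 x 90, on the rack's shelf; leave alone. Origin: underside.
- mug_b: white mug, 78 wide, 97 high, behind the tools; leave alone. Origin: underside.
- kitchen_timer: round timer, 69 x 50 high, behind the tools; leave alone. Origin: underside.
- teaspoon: teaspoon, 130 long, 11 high, between the tools and the rack near the front edge; leave alone. Origin: underside.
- thermometer_clips (a point): midpoint between the noses of the larger recess's two spring-steel clips (52 either side), on its up-slope edge, 23 above the floor. The noses stand 5.5 into the recess; above them the clips lean back as a lead-in, up to 39 above the floor. Press the tool straight down past them (about 3 to 6 N); once home, the noses lie over its top edge.
- corkscrew_clips (a point): midpoint between the noses of the smaller recess's two clips (43 either side), on its up-slope edge, 17 above the floor; they reach 33 above the floor and work alike, with the same force.
- matchbox: matchbox, 38 x 56, 17 high, between the two tools near the front edge; leave alone. Origin: underside.

How it is judged:
By the outcome, as a careful person would: the job done as asked, in the order asked, and still so for the second after the job is handed in, with the robot touching nothing.
It also fails if it takes over 69 s, if anything falls off the work surface, if the arm or the gripper's body presses on something with over 40 N, if the wrist force passes 120 N, or if a joint passes its speed limit or range.

### The arm

A 6-joint arm with a two-finger parallel gripper is mounted at the origin on a cart in front of the work surface, level with it; the furniture and walls round the work are solid. World frame = base frame: x ahead of the robot, y to its left, z up, the work surface at z = 0. Lengths are in m, angles in rad, forces in N, time in s.
With the tool pointing down it reaches from about 0.375 to 0.9 m from the base axis. Payload 3.1 kg.
Tool frame: the origin (TCP) lies between the finger pads, 19 mm behind the fingertips; this is the grasp point; z points along the fingers, y is the line along which they close (so a half turn about z gives the same grasp; the last joint's range is limited). The gripper opens to 87 mm and grips with 3 to 60 N. Pads are 19 mm wide; open, the fingers measure 117 mm over their backs; the gripper's body (75 mm by 190 mm) begins 51 mm behind the grasp point.
Start: joints at [-1.306, 0.527, 1.433, -0, 1.181, -0.178], TCP at [0.268, -0.565, 0.241] pointing down, gripper open.
Joint ranges: [-3.08, 3.08], [-0.75, 2.2], [0.22, 2.44], [-1.43, 4.57], [0, 2.65], [-2.85, 2.85]. Speed limits (rad/s): [2.79, 2.79, 3.14, 3.14, 3.14, 3.14].

### API

Orientations are given as a unit quaternion [x, y, z, w].
In Python, from rig import robot, cams, ticket gives the robot as it stands. The module is installed in compiled form; this text tells all that it offers.
- The arm moves only by the shell command python3 -m crank 'ROWS' [FORCE]. ROWS is JSON, a list of rows, each a list of 7 numbers: the shift along the tool's x, y, z in cm, then the turn, a rotation vector about the tool's x, y, z in rad, then the closure, from 0 (fully open) to 1 (shut). A call has 1 to 5 rows; each row shifts and turns the commanded pose from where the row before left it, along the tool's axes as they then stand; what a row does not reach is not made up. A row lasts 1/8 s, in which the tool goes at most 62.5 mm and 10.7 degrees, less where a joint would pass 70% of its speed; a pose out of reach is approached as far as the arm can. A call is refused whole if a number of a shift passes 6.25 or a number of a turn 0.188, either way. A call with a gripper value outside its range is refused whole. The fingers move at their own pace and stop on an object; FORCE is the grip in N (left out, the last holds). Time passes only in rows, so rows that do not move let the fingers close. It gives the time, the measured TCP pose, the force, the opening and the grip force at its end, in the units of the state.
- robot.get_obs(): the state, without advancing time (a new reading comes with each control period).
- cams.camera(name): name is "scene" or "top" or "wrist"; returns the picture (420x560x3 uint8, red, green, blue); there is no depth.
- cams.camera_info(name): a dict with "intrinsics" (3x3 intrinsics, pixels), "pose" (4x4, takes a point from camera to world coordinates). Camera axes: x right, y down, z forward; pixel columns grow to the right and rows downward; lengths in m; the calibration is good to about 2 mm. A picture is of the moment at which its call begins: read the wrist's pose just before it. camera_info takes no time and is no camera call; for the wrist camera it gives the pose at the moment of the call.
- ticket.hand_in(): hands the job in; it is judged then, once.
The state is a dict: "time": time; "q": joint angles; "joint_velocities": joint speeds; "joint_torque": joint torques, N m; "position": TCP position; "tool_rot": TCP orientation; "ft_force": force on the tool from outside, world axes, zero at the start; "moment": the same for the moment, N m; "grip_width": finger opening in m; "grip_force": force on a finger pad.
Only numpy, scipy, OpenCV 4.12 (cv2) and the standard library are available. Lean on these libraries where they do the work, as an engineer would, in place of code of your own. Each camera call takes 0.05 s, during which the arm holds its last target. There are 200 camera calls.

## Working session

There is one attempt and no reset: what is moved stays moved. The work goes in short steps, Python scripts to look and compute and a shell command to move; the robot and the scene stay as the last step left them, time stands still between calls to the robot, and variables do not carry over. Pictures are saved under pics/ and viewed, at most 10 in all, crops included, and the job is handed in when it is done.

```bash
mkdir -p pics
cat > h.py <<'E'
import numpy as np, cv2
from rig import robot, cams, ticket
from scipy.spatial.transform import Rotation as R
def snap(n,f):
    i=cams.camera_info(n); p=cams.camera(n); cv2.imwrite('pics/'+f,p[:,:,::-1]); return i
def ray(i,px,z):
    K=np.array(i['intrinsics']);T=np.array(i['pose'])
    d=T[:3,:3]@np.linalg.inv(K)@np.array([px[0],px[1],1.]);o=T[:3,3]
    return o+d*(z-o[2])/d[2]
def proj(i,P):
    K=np.array(i['intrinsics']);T=np.array(i['pose']);P=np.atleast_2d(P)
    c=(P-T[:3,3])@T[:3,:3]; u=c@K.T; return u[:,:2]/u[:,2:]
def toTool(P):
    o=robot.get_obs(); r=R.from_quat(o['tool_rot']); return r.inv().apply(np.array(P)-o['position'])*100
def st():
    o=robot.get_obs(); print(round(o['time'],2),np.round(o['position'],4),np.round(R.from_quat(o['tool_rot']).as_matrix(),3).tolist(),np.round(o['q'],2),np.round(o['ft_force'],1),o['grip_width'],o['grip_force'])
E
python3 - <<'E'
from h import *
import json
I={}
for n in ['scene','top','wrist']:
    i=snap(n,n+'0.png'); I[n]={k:np.array(i[k]).tolist() for k in ('intrinsics','pose')}; print(n,np.round(i['pose'],3).tolist(),np.round(i['intrinsics'],0).tolist())
json.dump(I,open('I0.json','w')); st()
E
```

```text
scene [[-0.475, -0.377, 0.795, -0.448], [-0.88, 0.23, -0.416, 0.575], [-0.026, -0.897, -0.441, 0.71], [0.0, 0.0, 0.0, 1.0]] [[417.0, 0.0, 277.0], [0.0, 417.0, 209.0], [0.0, 0.0, 1.0]]
top [[0.018, -0.995, 0.096, 0.48], [-1.0, -0.015, 0.024, -0.0], [-0.022, -0.097, -0.995, 1.105], [0.0, 0.0, 0.0, 1.0]] [[394.0, 0.0, 278.0], [0.0, 394.0, 215.0], [0.0, 0.0, 1.0]]
wrist [[0.427, -0.863, -0.27, 0.342], [-0.904, -0.409, -0.125, -0.529], [-0.003, 0.298, -0.955, 0.384], [0.0, 0.0, 0.0, 1.0]] [[294.0, 0.0, 277.0], [0.0, 294.0, 206.0], [0.0, 0.0, 1.0]]
0.15 [ 0.2677 -0.5642  0.2405] [[0.904, 0.428, -0.0], [0.428, -0.904, 0.002], [0.0, -0.002, -1.0]] [-1.31  0.53  1.43 -0.    1.18 -0.18] [-0.3  0.9  0.3] 0.08751538609802069 0.0
```

View pics/top0.png

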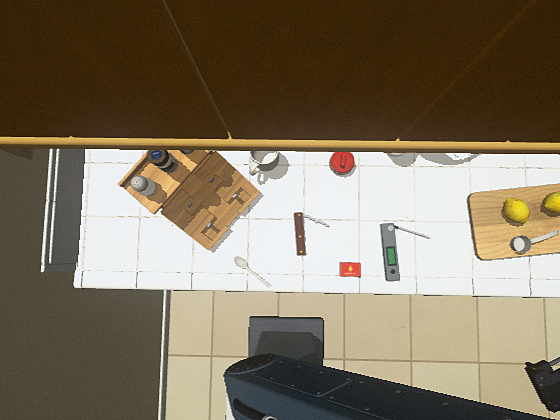

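View pics/scene0.png

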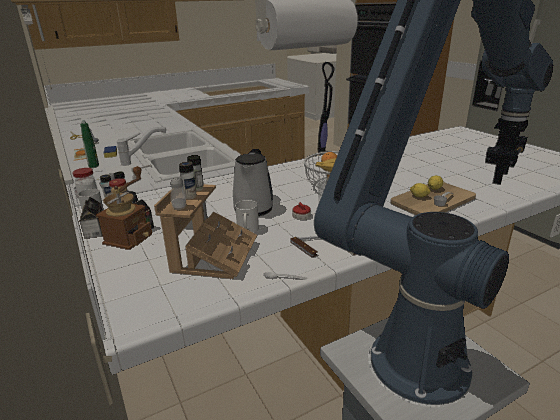

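The top view shows the thermometer around (391,251) with its hinge end up and the probe pointing right to (429,237). The corkscrew is around (300,233) with its lever out to (328,226). The rack is turned about 45° around (212,200), the matchbox is at (350,269) and the spoon at (252,270).

Run:
```python
import cv2
p=cv2.imread('pics/top0.png')
a=cv2.resize(p[145:265,115:275],None,fx=5,fy=5,interpolation=cv2.INTER_CUBIC)
b=cv2.resize(p[200:290,285:440],None,fx=5,fy=5,interpolation=cv2.INTER_CUBIC)
cv2.imwrite('pics/a.png',a);cv2.imwrite('pics/b.png',b)
```

```text
(no output)
```

View pics/a.png

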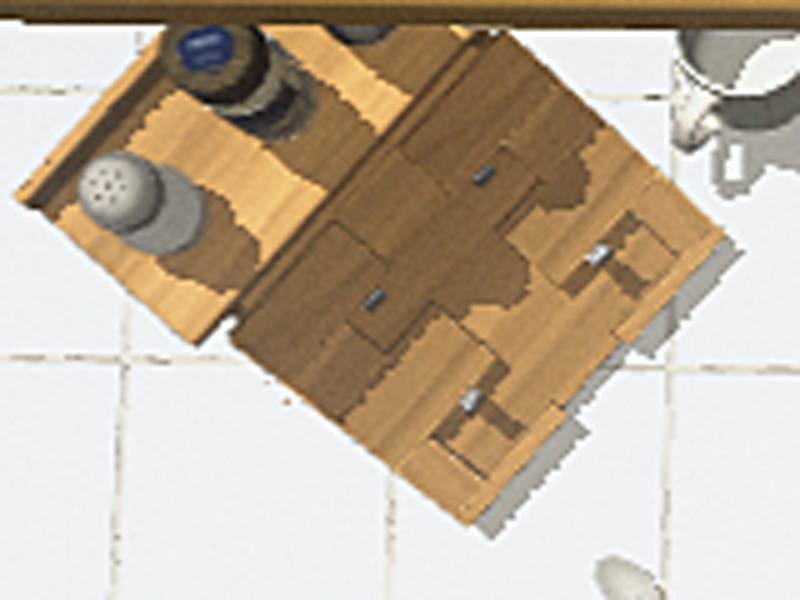

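View pics/b.png

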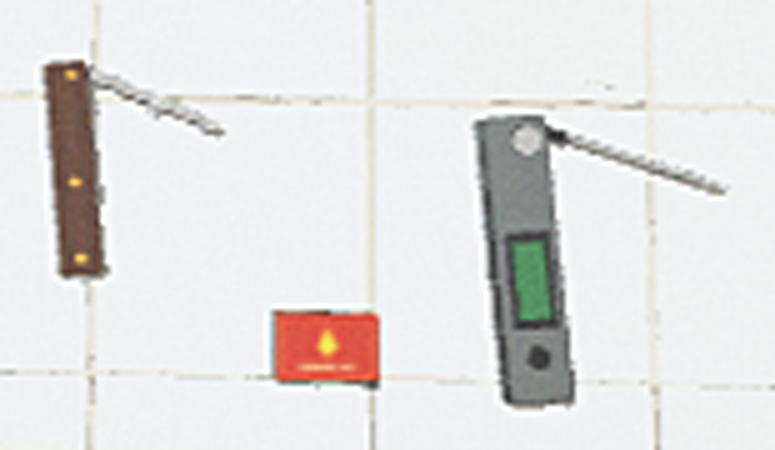

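Crop b gives the thermometer's top-face corners (477,120), (546,117), (573,402) and (506,404), with the probe tip at (722,190). The corkscrew's corners are (45,64), (86,62), (103,274) and (60,277), with the lever tip at (222,131). Crop a gives the rack clips at (483,175), (373,298), (598,252) and (470,400).

Run:
```python
from h import *
import json
from scipy.optimize import least_squares
i=json.load(open('I0.json'))['top']
f=lambda p,o:(np.array(p)/5-0.4+np.array(o))
B=(285,200);A=(115,145)
def tool(c,z,tip,zt,L,W,h):
    q=np.array([ray(i,f(p,B),z) for p in c]); m=q.mean(0)
    ax=(q[0]+q[1]-q[2]-q[3])[:2]; yaw=np.arctan2(ax[1],ax[0])
    print('ctr',m.round(4),'yaw',yaw.round(3),'L',np.linalg.norm(ax)/2,'W',np.linalg.norm(q[0]-q[1]))
    t=ray(i,f(tip,B),zt); c_,s=np.cos(yaw),np.sin(yaw); R2=np.array([[c_,s],[-s,c_]])
    d=R2@(t-m)[:2]; print(' tip body',d.round(4),'angle',np.arctan2(-(d[1]-h[1]),-(d[0]-h[0])))
tool([(477,120),(546,117),(573,402),(506,404)],.022,(722,190),.011,0,0,(.064,-.006))
tool([(45,64),(86,62),(103,274),(60,277)],.016,(222,131),.008,0,0,(.051,-.003))
# rack clips: recess coords (upslope u, along v, normal n) rel thermometer floor centre
s,c=np.sin(np.radians(28)),np.cos(np.radians(28))
u1=.0205-.0055; u2=.081+.0145-.0055
P=np.array([[u2,-.043,.017],[u2,.043,.017],[u1,-.052,.023],[u1,.052,.023]])
px=np.array([f(p,A) for p in [(483,175),(373,298),(598,252),(470,400)]])
def world(x,P):
    u,v,n=P.T; X=u*c-n*s; Z=u*s+n*c; cy,sy=np.cos(x[3]),np.sin(x[3])
    return np.c_[x[0]+X*cy-v*sy, x[1]+X*sy+v*cy, x[2]+Z]
r=least_squares(lambda x:(proj(i,world(x,P))-px).ravel(),[.5,.2,.05,.7])
print(r.x.round(4),r.fun.round(2))
for p in [(725,235),(468,524),(190,345),(20,200)]: print(p,ray(i,f(p,A),.0).round(3),ray(i,f(p,A),.03).round(3),ray(i,f(p,A),.2).round(3))
```

```text
ctr [ 0.4882 -0.2802  0.022 ] yaw 0.089 L 0.15438350411405108 W 0.037633558112461316
 tip body [ 0.0302 -0.1138] angle 1.2671384124411809
ctr [ 0.5339 -0.0344  0.016 ] yaw 0.088 L 0.11758728684262751 W 0.02275958716394493
 tip body [ 0.0154 -0.0842] angle 1.1577599422937852
[0.5902 0.1747 0.0259 0.8791] [-0.3  -0.15  0.04 -0.13  0.07  0.35  0.19 -0.06]
(725, 235) [0.651 0.079 0.   ] [0.647 0.077 0.03 ] [0.62  0.065 0.2  ]
(468, 524) [0.485 0.22  0.   ] [0.485 0.214 0.03 ] [0.484 0.18  0.2  ]
(190, 345) [0.584 0.382 0.   ] [0.581 0.371 0.03 ] [0.565 0.312 0.2  ]
(20, 200) [0.666 0.484 0.   ] [0.661 0.471 0.03 ] [0.632 0.396 0.2  ]
```

```bash
python3 -m crank '[[5.4,-1.6,2,0,0,0.176,0],[5.3,-2.7,1.5,0,0,0.176,0],[4.6,-3.4,2,0,0,0,0],[4.6,-3.4,2,0,0,0,0],[4.6,-3.4,2,0,0,0,0]]' 40
python3 - <<'E'
from h import *
st(); print(toTool([.5695,-.2928,.021]))
E
```

```text
time: 0.78
position: [0.4831, -0.3717, 0.1455]
tool_rot: [0.999, 0.045, 0.0, 0.0]
ft_force: [1.0, -0.4, -0.7]
grip_width: 0.087
grip_force: 0.0
0.78 [ 0.4831 -0.3717  0.1455] [[0.996, 0.09, 0.0], [0.09, -0.996, -0.0], [0.0, 0.0, -1.0]] [-0.84  0.63  1.56 -0.    0.96  0.64] [ 1.  -0.4 -0.7] 0.08704921843186668 0.0
[ 9.31601582 -7.07581353 12.4483942 ]
```

```bash
python3 -m crank '[[4.6,-3.5,1.5,0,0,0,0],[4.6,-3.5,1.5,0,0,0,0],[0,0,0,0,0,0,0]]'
python3 - <<'E'
from h import *
i=snap('wrist','w1.png');st(); print(toTool([.5695,-.2928,.021]))
c,s=np.cos(.089),np.sin(.089)
for b in [(.078,.018),(.078,-.018),(-.078,-.018),(-.078,.018)]: print(proj(i,[.488+c*b[0]-s*b[1],-.28+s*b[0]+c*b[1],.022]).round(0))
E
```

```text
time: 1.15
position: [0.569, -0.2907, 0.1144]
tool_rot: [0.999, 0.048, -0.001, -0.001]
ft_force: [-0.2, -1.0, 0.3]
grip_width: 0.0872
grip_force: 0.0
1.2 [ 0.5679 -0.2928  0.1151] [[0.995, 0.095, -0.002], [0.095, -0.995, 0.001], [-0.002, -0.001, -1.0]] [-0.65  0.7   1.5  -0.    0.95  0.83] [-0.8  0.3 -0.3] 0.08678409771064803 0.0
[0.17873837 0.02996839 9.41236003]
[[235. 216.]]
[[278. 217.]]
[[277. 362.]]
[[241. 362.]]
```

View pics/w1.png

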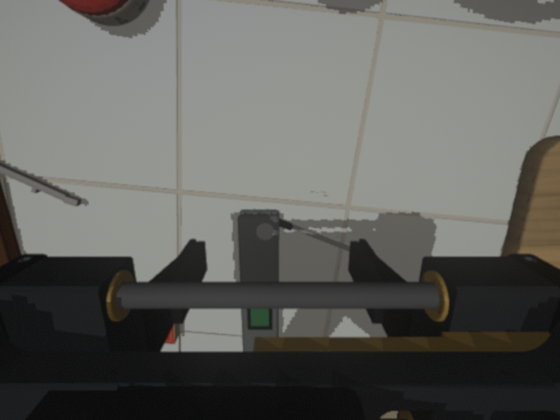

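The close view shows the body's far end at (239,211) to (278,211), within about 5 px of prediction. The probe runs from (285,224) to (355,250), and both fingers are clear. I'll descend and sweep the probe back.

```bash
python3 -m crank '[[0.1,0,4.7,0,0,0,0],[0,0,4.65,0,0,0,0],[0,0,0,0,0,0,0],[-2,0,0,0,0,0,0],[-3,0,0,0,0,0,0]]'; python3 -m crank '[[-3.1,0,0,0,0,0,0],[0,0,0,0,0,0,0],[0,0,0,0,0,0,1],[0,0,0,0,0,0,1],[0,0,0,0,0,0,1]]' 40;  python3 - <<'E'
from h import *
i=snap('top','t2.png');st()
p=cv2.imread('pics/t2.png');cv2.imwrite('pics/t2c.png',cv2.resize(p[190:300,330:450],None,fx=5,fy=5))
E
```

```text
time: 1.82
position: [0.5179, -0.3012, 0.0233]
tool_rot: [0.999, 0.045, 0.001, 0.001]
ft_force: [-0.0, 0.4, -0.2]
grip_width: 0.0876
grip_force: 0.1
time: 2.45
position: [0.488, -0.3016, 0.0228]
tool_rot: [0.999, 0.046, -0.0, -0.0]
ft_force: [0.5, 2.1, 1.4]
grip_width: 0.0649
grip_force: 1.1
2.5 [ 0.4879 -0.3016  0.0227] [[0.996, 0.091, -0.0], [0.091, -0.996, 0.001], [-0.0, -0.001, -1.0]] [-0.75  0.79  1.7   0.    0.65  0.73] [-0.6  2.5  0.8] 0.06051176349175755 1.126895472407341
```

```bash
python3 -m crank '[[0,0,0,0,0,0,1],[0,0,0,0,0,0,1],[0,0,0,0,0,0,1],[0,0,0,0,0,0,1],[0,0,0,0,0,0,1]]';  python3 - <<'E'
from h import *
i=snap('top','t2.png');st()
p=cv2.imread('pics/t2.png');cv2.imwrite('pics/t2c.png',cv2.resize(p[190:300,330:450],None,fx=5,fy=5))
i=snap('wrist','w2.png')
E
```

```text
time: 3.12
position: [0.4876, -0.3023, 0.0227]
tool_rot: [0.999, 0.045, 0.0, 0.0]
ft_force: [0.2, 1.5, 1.5]
grip_width: 0.0356
grip_force: 40.0
3.17 [ 0.4876 -0.3023  0.0227] [[0.996, 0.091, 0.0], [0.091, -0.996, -0.0], [0.0, 0.0, -1.0]] [-0.75  0.79  1.7  -0.    0.65  0.73] [ 0.3  0.2 -0.4] 0.03518303320774827 39.99895063228905
```

View pics/t2c.png

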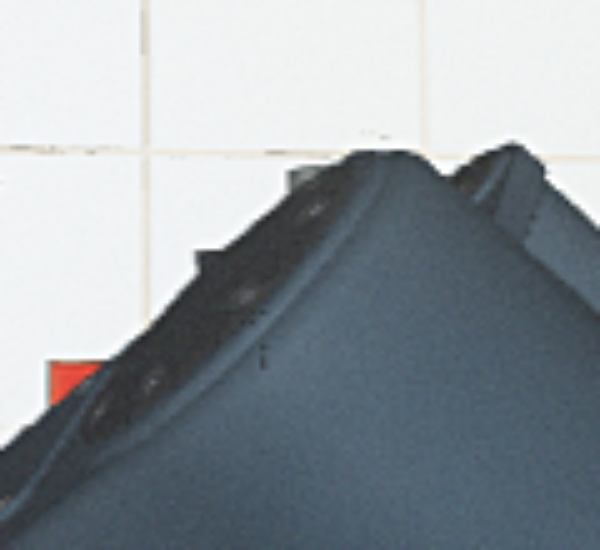

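The jaws read 35.2 mm at 40 N, which is flush with the 36 mm body, so the probe is shut. The top view is blocked by the arm, with only the far end visible at (300,180). I'll measure the grasp offset along the body from the wrist image.

Run:
```python
from h import *
i=cams.camera_info('wrist'); o=robot.get_obs()
r=R.from_quat(o['tool_rot']); p=o['position']
im=cv2.imread('pics/w2.png').astype(int)
for y in (-.01,0,.01):
    pts={x:proj(i,p*[1,1,0]+[0,0,.022]+r.apply([x/1000,y,0]))[0] for x in (70,74,78,80,82,86)}
    print({k:v.round(1).tolist() for k,v in pts.items()})
    c=int(round(pts[78][0])); rr=int(pts[78][1]); print(c,[(k,im[k,c].tolist()) for k in range(rr-12,rr+12)])
```

```text
{70: [256.2, 139.7], 74: [256.0, 131.1], 78: [255.8, 122.4], 80: [255.7, 118.0], 82: [255.6, 113.5], 86: [255.4, 104.5]}
256 [(110, [168, 174, 171]), (111, [168, 174, 171]), (112, [169, 174, 171]), (113, [169, 173, 171]), (114, [169, 174, 172]), (115, [170, 175, 173]), (116, [162, 167, 165]), (117, [122, 126, 124]), (118, [85, 88, 86]), (119, [81, 84, 82]), (120, [85, 87, 85]), (121, [87, 90, 88]), (122, [89, 91, 89]), (123, [90, 93, 91]), (124, [91, 94, 92]), (125, [92, 95, 93]), (126, [92, 95, 92]), (127, [91, 94, 92]), (128, [91, 94, 92]), (129, [92, 95, 92]), (130, [92, 95, 92]), (131, [92, 95, 93]), (132, [91, 94, 92]), (133, [91, 94, 93])]
{70: [277.0, 139.7], 74: [277.0, 131.1], 78: [277.0, 122.4], 80: [277.0, 117.9], 82: [277.0, 113.5], 86: [277.0, 104.4]}
277 [(110, [168, 173, 171]), (111, [168, 173, 171]), (112, [167, 173, 171]), (113, [168, 174, 171]), (114, [168, 174, 171]), (115, [169, 174, 173]), (116, [161, 166, 164]), (117, [122, 126, 124]), (118, [84, 87, 85]), (119, [80, 83, 81]), (120, [84, 88, 86]), (121, [86, 89, 87]), (122, [87, 90, 89]), (123, [89, 92, 90]), (1
[... 164 characters left out ...]
, (132, [91, 93, 91]), (133, [89, 92, 90])]
{70: [297.9, 139.6], 74: [298.0, 131.1], 78: [298.2, 122.3], 80: [298.3, 117.9], 82: [298.4, 113.4], 86: [298.5, 104.4]}
298 [(110, [167, 173, 171]), (111, [168, 173, 172]), (112, [167, 173, 171]), (113, [168, 173, 171]), (114, [168, 173, 171]), (115, [169, 175, 172]), (116, [161, 166, 164]), (117, [122, 125, 124]), (118, [85, 87, 86]), (119, [81, 83, 81]), (120, [85, 88, 86]), (121, [86, 90, 88]), (122, [87, 90, 89]), (123, [89, 92, 90]), (124, [90, 93, 91]), (125, [90, 93, 91]), (126, [90, 92, 91]), (127, [90, 92, 90]), (128, [90, 92, 91]), (129, [90, 92, 91]), (130, [90, 92, 90]), (131, [89, 91, 90]), (132, [93, 96, 95]), (133, [108, 112, 112])]
```

```bash
python3 -m crank '[[0,0,-4.5,0,0,0,1],[0.2,-3.5,-4.5,0,0,0,1],[0.2,-5.5,-1.5,0,0,0,1],[0.2,-5.5,-1.5,0,0,0,1],[0.2,-5.5,-1.5,0,0,0,1]]'; python3 -m crank '[[0.2,-5.5,-1.5,0,0,0,1],[0.2,-5.5,-1.5,0,0,0,1],[0.2,-5.5,-1,0,0,0,1],[0.2,-5.5,0,0,0,0,1],[0.2,-5,0,0,0,0,1]]';python3 -m crank '[[0,0,0,0,0,0,1],[0,0,0,0,0,0,1]]'
python3 - <<'E'
from h import *
import json
st(); i=snap('wrist','w3.png'); json.dump({k:np.array(i[k]).tolist() for k in ('intrinsics','pose')},open('I3.json','w'))
E
```

```text
time: 3.85
position: [0.4773, -0.1012, 0.1582]
tool_rot: [0.999, 0.045, 0.0, 0.0]
ft_force: [0.6, -0.1, -2.1]
grip_width: 0.0356
grip_force: 40.0
time: 4.47
position: [0.4629, 0.1691, 0.1979]
tool_rot: [0.999, 0.046, 0.001, 0.0]
ft_force: [1.5, -0.6, -1.1]
grip_width: 0.0354
grip_force: 40.0
time: 4.72
position: [0.4628, 0.1672, 0.1975]
tool_rot: [0.999, 0.046, -0.0, 0.0]
ft_force: [0.8, -0.9, -2.0]
grip_width: 0.0355
grip_force: 40.0
4.72 [0.4628 0.1672 0.1975] [[0.996, 0.092, -0.0], [0.092, -0.996, -0.001], [-0.0, 0.001, -1.0]] [ 0.12  0.41  1.81 -0.    0.92  1.6 ] [ 0.8 -0.9 -2. ] 0.03546154578106563 39.99877907568589
```

View pics/w3.png

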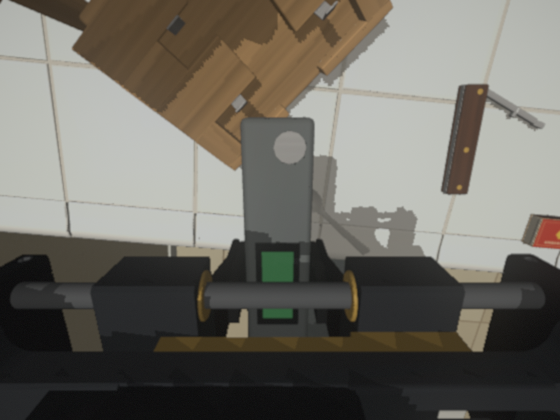

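The wrist view shows the rack at upper left, with clips at (240,102), (324,9) and (176,25). The fourth clip is out of frame, so I'll back off a little for a full view.

```bash
python3 -m crank '[[-4,0,0,0,0,0,1],[-4,0,0,0,0,0,1],[0,0,0,0,0,0,1],[0,0,0,0,0,0,1]]'
python3 - <<'E'
from h import *
import json
st(); i=snap('wrist','w4.png'); json.dump({k:np.array(i[k]).tolist() for k in ('intrinsics','pose')},open('I4.json','w'))
p=cv2.imread('pics/w4.png'); cv2.imwrite('pics/w4c.png',cv2.resize(p[0:220,130:400],None,fx=2.7,fy=2.7,interpolation=cv2.INTER_CUBIC))
s,c=np.sin(np.radians(28)),np.cos(np.radians(28))
x=[0.5902,0.1747,0.0259,0.8791]
u1=.015;u2=.090
P=np.array([[u2,-.043,.017],[u2,.043,.017],[u1,-.052,.023],[u1,.052,.023]])
u,v,n=P.T; X=u*c-n*s; Z=u*s+n*c; cy,sy=np.cos(x[3]),np.sin(x[3])
print(proj(i,np.c_[x[0]+X*cy-v*sy, x[1]+X*sy+v*cy, x[2]+Z]).round(0).tolist())
E
```

```text
time: 5.28
position: [0.3846, 0.1594, 0.1981]
tool_rot: [0.999, 0.044, 0.001, 0.0]
ft_force: [0.4, 0.4, -2.4]
grip_width: 0.0356
grip_force: 40.0
5.28 [0.3846 0.1594 0.1981] [[0.996, 0.089, 0.002], [0.089, -0.996, 0.0], [0.002, 0.0, -1.0]] [ 0.12  0.32  1.98 -0.    0.83  1.61] [ 0.4  0.4 -2.4] 0.03561597755107754 39.9991682684049
[[249.0, -225.0], [165.0, -103.0], [326.0, -107.0], [235.0, 4.0]]
```

View pics/w4c.png

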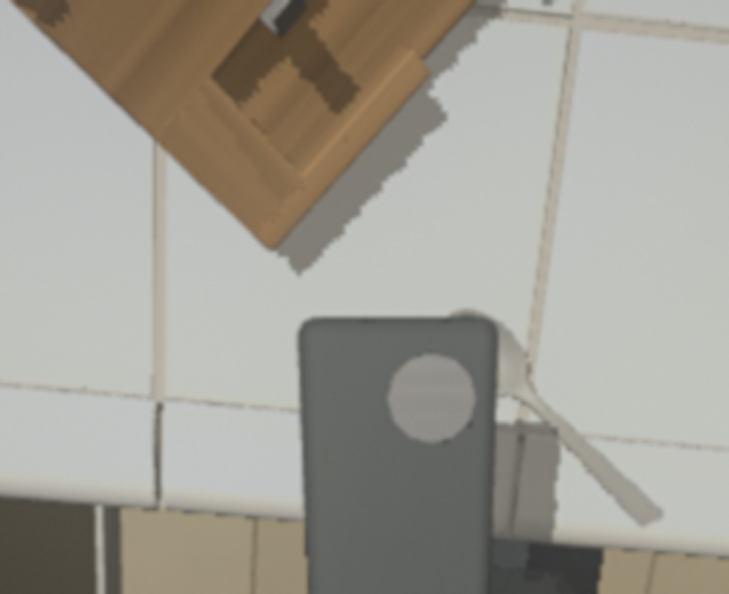

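This view looks the wrong way for the rest of the clips: one clip is at about (237,4) in full-frame pixels, the front-left tray corner is at (231,92), and the spoon lies under the held tool. I have enough views for a joint fit.

```bash
cat > fit.py <<'E'
from h import *
import json
from scipy.optimize import least_squares
s,c=np.sin(np.radians(28)),np.cos(np.radians(28))
it=json.load(open('I0.json'))['top'];i3=json.load(open('I3.json'));i4=json.load(open('I4.json'))
u1=.015;u2=.090
P=np.array([[u2,-.043,.017],[u2,.043,.017],[u1,-.052,.023],[u1,.052,.023]])
def world(x,P):
    u,v,n=np.atleast_2d(P).T; X=u*c-n*s; Z=u*s+n*c; cy,sy=np.cos(x[3]),np.sin(x[3])
    return np.c_[x[0]+X*cy-v*sy, x[1]+X*sy+v*cy, x[2]+Z]
f=lambda p:np.array(p)/5-.4+np.array((115,145))
obs=[(it,P,np.array([f(p) for p in [(483,175),(373,298),(598,252),(470,400)]])),
     (i3,P[[1,2,3]],np.array([(176,25),(324,9),(240,102)])),(i4,P[[3]],np.array([(236.5,5)]))]
E
python3 - <<'E'
from fit import *
def res(x,w=(1,.7,.7)): return np.concatenate([wi*(proj(i,world(x,p))-q).ravel() for wi,(i,p,q) in zip(w,obs)])
r=least_squares(res,[.59,.175,.026,.88]); print(r.x.round(4)); print(r.fun.round(1))
r2=least_squares(lambda x:res(x,(0,1,1)),[.59,.175,.026,.88]); print('wrist only',r2.x.round(4),r2.fun.round(1)[8:])
# triangulate front-left corner
O=[(it,f((468,524))),(i3,(236,168)),(i4,(230.9,91.5))]
t=least_squares(lambda X:np.concatenate([(proj(i,X)[0]-q) for i,q in O]),[.485,.21,.03]);print('corner',t.x.round(4),t.fun.round(1))
# corner in recess coords
d=t.x-r.x[:3]; cy,sy=np.cos(r.x[3]),np.sin(r.x[3]); X=d[0]*cy+d[1]*sy; v=-d[0]*sy+d[1]*cy
print('uvn',np.round([X*c+d[2]*s,v,-X*s+d[2]*c],4))
p=cv2.imread('pics/w3.png'); cv2.imwrite('pics/w3c.png',cv2.resize(p[0:180,60:400],None,fx=2.35,fy=2.35,interpolation=cv2.INTER_CUBIC))
E
```

```text
[0.5898 0.1743 0.0283 0.885 ]
[-0.5 -0.1 -0.   0.1  0.   0.3  0.3  0.1  0.5  0.1 -0.2  0.   0.3  0.4
 -0.6 -0.6]
wrist only [0.5898 0.1743 0.0286 0.8865] [ 0.7  0.2 -0.3 -0.   0.4  0.6 -0.8 -0.8]
corner [0.4842 0.2148 0.0233] [ 0.1  0.4 -0.5 -0.   0.5 -0.1]
uvn [-0.0338  0.1074  0.0122]
```

View pics/w3c.png

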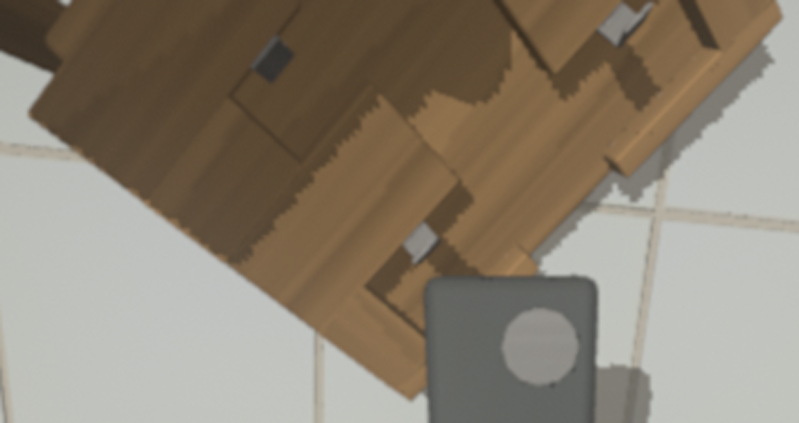

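The enlarged view shows the recess rim corners: the larger recess's left-up corner is at (368,287), and the smaller one's left corners are at (302,160) and (232,97). I'll refit on those rims.

```bash
cat >> fit.py <<'E'
z=lambda p,k,o:(np.array(p)+.5)/k-.5+np.array(o)
O3=(i3,np.array([[.0205,.081,.014],[.0665,.062,.014],[.0955,.062,.014]]),np.array([z(p,2.35,(60,0)) for p in [(368,287),(302,160),(232,97)]]))
O4=(i4,np.array([[-.0205,.081,.014],[.0205,.081,.014]]),np.array([z(p,2.7,(130,0)) for p in [(303,176),(212,82)]]))
Ot=(it,np.array([[-.0205,.081,.014],[.0205,.081,.014],[.0665,.062,.014],[.0955,.062,.014],[.0955,-.062,.014]]),np.array([f(p) for p in [(486,478),(432,437),(389,352),(332,222),(500,38)]]))
E
python3 - <<'E'
from fit import *
x0=[0.5898,0.1743,0.0283,0.885]
for O in (O3,O4,Ot): print((proj(O[0],world(x0,O[1]))-O[2]).round(1).tolist())
r=least_squares(lambda x:np.concatenate([(proj(i,world(x,p))-q).ravel() for i,p,q in (O3,O4)]),x0); print(r.x.round(4),r.fun.round(1))
for O in obs: print((proj(O[0],world(r.x,O[1]))-O[2]).round(1).tolist())
E
```

```text
[[-3.0, -3.1], [-2.3, -1.1], [-3.5, -2.4]]
[[-2.0, -3.6], [-1.7, -4.6]]
[[-0.7, -0.4], [-1.4, -1.1], [-1.3, 0.0], [1.6, 19.3], [-0.9, 20.3]]
[0.5865 0.1713 0.029  0.8687] [-1.  -0.3  0.8  1.8  0.1  0.3 -0.5 -0.4  0.4 -1.5]
[[1.0, 0.9], [1.0, 0.8], [1.3, 1.7], [1.0, 1.1]]
[[4.6, 3.2], [3.5, 5.5], [2.6, 3.9]]
[[1.6, 2.9]]
```

Run:
```python
from fit import *
def res(x):
    a=[(proj(i,world(x,p))-q).ravel() for i,p,q in (O3,O4)]
    b=[(proj(i,world(x,p+[x[4],0,x[5]]))-q).ravel()*w for w,(i,p,q) in zip((1.5,.7,.7),obs)]
    e=[(proj(Ot[0],world(x,Ot[1][:3]))-Ot[2][:3]).ravel()]
    return np.concatenate(a+b+e)
r=least_squares(res,[.5865,.1713,.029,.87,0,0],loss='soft_l1');print(r.x.round(4));print(r.fun.round(1))
xx=r.x; np.save('rack.npy',xx[:4])
print('corner L,R',world(xx,[[-.0338,.108,.014],[-.0338,-.108,.014]]).round(4))
```

```text
[ 0.5873  0.1716  0.0288  0.8788  0.0029 -0.0021]
[-0.7 -0.5  0.6  1.8 -0.2  0.5  0.1 -0.9  0.7 -1.7 -0.5 -0.2 -0.1 -0.
  0.1  0.7  0.2  0.2  0.5 -0.2 -0.1  0.5  0.   0.4 -0.9 -0.6  0.   0.5
 -0.6 -0.3 -0.4  0.8]
corner L,R [[0.4809 0.2125 0.0253]
 [0.6472 0.0747 0.0253]]
```

Run:
```python
from fit import *
x=np.load('rack.npy')
r=least_squares(lambda u:(proj(i3,world(x,[u[0],.108,u[1]]))[0]-z((30,112),2.35,(60,0))),[.1,.014]);print('tray back-left corner u,n',r.x)
cy,sy=np.cos(x[3]),np.sin(x[3])
for p in [(200,345),(210,322),(230,330),(240,310),(475,33),(495,33)]:
  for h in (.19,.202):
    d=ray(it,f(p),h)-x[:3]; print(p,h,'X,v',np.round([d[0]*cy+d[1]*sy,-d[0]*sy+d[1]*cy],4))
r=R.from_matrix(np.array([[cy,sy,0],[-sy,cy,0],[0,0,1]]).T)
```

```text
tray back-left corner u,n [0.13445773 0.00916741]
(200, 345) 0.19 X,v [0.0939 0.1054]
(200, 345) 0.202 X,v [0.09   0.1037]
(210, 322) 0.19 X,v [0.0976 0.0943]
(210, 322) 0.202 X,v [0.0937 0.0927]
(230, 330) 0.19 X,v [0.0879 0.091 ]
(230, 330) 0.202 X,v [0.0841 0.0894]
(240, 310) 0.19 X,v [0.0906 0.0809]
(240, 310) 0.202 X,v [0.0868 0.0795]
(475, 33) 0.19 X,v [ 0.0944 -0.0904]
(475, 33) 0.202 X,v [ 0.0905 -0.0896]
(495, 33) 0.19 X,v [ 0.0871 -0.0966]
(495, 33) 0.202 X,v [ 0.0833 -0.0957]
```

The shelf edge sits at X≈90 mm, so there's plenty of room for the thermometer square to the slope. Yaw and tilt next.

```bash
python3 -m crank '[[3,0,0,0,0,0.156,1],[3,0,0,0,0,0.156,1],[3,0,0,0,0,0.156,1],[3,0,0,0,0,0.156,1],[3,0,0,0,0,0.157,1]]'; python3 -m crank '[[0,0,0,0.163,0,0,1],[0,0,0,0.163,0,0,1],[0,0,0,0.163,0,0,1],[0,0,0,0,0,0,1]]';  cat > tgt.py <<'E'
from fit import *
x=np.load('rack.npy'); cy,sy=np.cos(x[3]),np.sin(x[3])
def pose(theta):  # tool frame with tilt theta (deg): cols x,y,z
    t=np.radians(theta); ex=np.array([cy,sy,0]);ez=np.array([0,0,1.]);ey=np.array([-sy,cy,0])
    zz=np.sin(t)*ex-np.cos(t)*ez; xx=-ey; return np.c_[xx,np.cross(zz,xx),zz]
def go(u,v,n,theta=28,show=1):
    P=world(x,[u,v,n])[0]; o=robot.get_obs(); r=R.from_quat(o['tool_rot'])
    rv=(r.inv()*R.from_matrix(pose(theta))).as_rotvec()
    print('t',round(o['time'],2),'shift cm',toTool(P).round(2),'turn',rv.round(3),'F',np.round(o['ft_force'],1),'w',round(o['grip_width'],4))
E
python3 - <<'E'
from tgt import *
go(0,.0024,.078); print(np.round(robot.get_obs()['q'],2))
E
```

```text
time: 5.95
position: [0.5285, 0.1274, 0.1976]
tool_rot: [0.94, -0.341, 0.001, -0.0]
ft_force: [-0.5, 0.2, -1.2]
grip_width: 0.0355
grip_force: 40.0
time: 6.45
position: [0.5248, 0.1278, 0.1962]
tool_rot: [0.917, -0.331, 0.072, -0.212]
ft_force: [0.1, -0.3, -2.3]
grip_width: 0.0354
grip_force: 40.0
t 6.45 shift cm [ 1.87  0.96 10.46] turn [ 0.037  0.009 -0.002] F [ 0.1 -0.3 -2.3] w 0.0354
[-0.18  0.42  1.94  0.67  0.67  1.57]
```

```bash
python3 -m crank '[[0.9,0.5,5.2,0.037,0.009,0,1],[0.95,0.45,5,0,0,0,1],[0,0,0,0,0,0,1],[0,0,0,0,0,0,1]]'
python3 - <<'E'
from tgt import *
go(0,.0024,.078); i=snap('wrist','w5.png'); snap('scene','s5.png')
a=cv2.imread('pics/w5.png');b=cv2.imread('pics/s5.png')
b=cv2.resize(b[170:300,130:290],(400,300),interpolation=cv2.INTER_CUBIC);a=cv2.resize(a,(400,300))
cv2.imwrite('pics/c5.png',np.hstack([a,b]))
E
```

```text
time: 6.95
position: [0.5641, 0.1479, 0.1028]
tool_rot: [0.913, -0.327, 0.083, -0.229]
ft_force: [0.1, 0.6, -1.1]
grip_width: 0.0356
grip_force: 40.0
t 6.95 shift cm [0.03 0.55 0.28] turn [-0.003 -0.     0.005] F [ 0.1  0.6 -1.1] w 0.0356
```

View pics/c5.png

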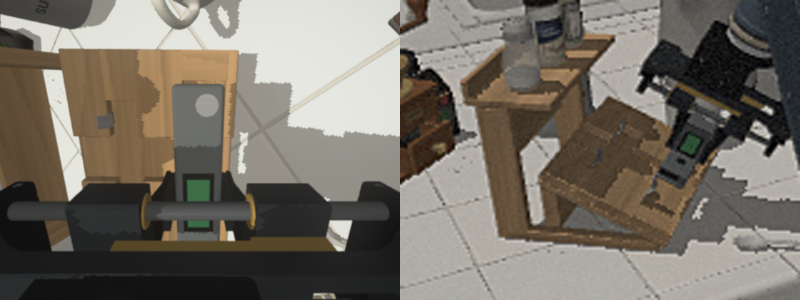

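The composite shows the thermometer held square over the lower recess, parallel to its edges, with the gripper well in front of the shelf. All 10 picture views are now used, so from here I work by numbers. Descending along the slope normal.

```bash
python3 -m crank '[[0,0.6,0.8,0,0,0,1],[0,0,0,0,0,0,1],[0,0,1.2,0,0,0,1],[0,0,0.5,0,0,0,1]]'
python3 - <<'E'
from tgt import *
go(-.001,.0024,.0227)
E
```

```text
time: 7.55
position: [0.5679, 0.1527, 0.0773]
tool_rot: [0.913, -0.327, 0.083, -0.229]
ft_force: [-0.6, 0.9, -1.5]
grip_width: 0.0355
grip_force: 40.0
t 7.55 shift cm [0.04 0.01 3.27] turn [-0.003 -0.001  0.003] F [-0.6  0.9 -1.5] w 0.0355
```

```bash
python3 -m crank '[[0,0,0.6,0,0,0,1],[0,0,0.5,0,0,0,1],[0,0,0,0,0,0,1]]'; python3 -m crank '[[0,0,0.4,0,0,0,1],[0,0,0.3,0,0,0,1],[0,0,0,0,0,0,1]]'
python3 - <<'E'
from tgt import *
go(-.001,.0024,.0227)
E
```

```text
time: 7.92
position: [0.5704, 0.1565, 0.0666]
tool_rot: [0.913, -0.328, 0.082, -0.228]
ft_force: [-0.5, -1.6, -4.8]
grip_width: 0.0359
grip_force: 40.0
time: 8.3
position: [0.5731, 0.1592, 0.0612]
tool_rot: [0.913, -0.328, 0.083, -0.229]
ft_force: [-0.3, -0.5, -3.0]
grip_width: 0.0355
grip_force: 40.0
t 8.3 shift cm [ 0.06 -0.02  1.46] turn [-0.003 -0.     0.003] F [-0.3 -0.5 -3. ] w 0.0355
```

```bash
python3 -m crank '[[0,0,0.3,0,0,0,1],[0,0,0.2,0,0,0,1],[0,0,0,0,0,0,1]]'; python3 -m crank '[[0,0,0.3,0,0,0,1],[0,0,0.2,0,0,0,1],[0,0,0,0,0,0,1]]'
python3 - <<'E'
from tgt import *
go(-.001,.0024,.0227); print(np.round(robot.get_obs()['moment'],2))
E
```

```text
time: 8.68
position: [0.5746, 0.1607, 0.0567]
tool_rot: [0.913, -0.328, 0.083, -0.228]
ft_force: [-1.1, -1.1, -1.8]
grip_width: 0.036
grip_force: 40.0
time: 9.05
position: [0.576, 0.1627, 0.0522]
tool_rot: [0.913, -0.328, 0.083, -0.229]
ft_force: [-1.4, -2.2, -2.3]
grip_width: 0.0355
grip_force: 40.0
t 9.05 shift cm [ 0.07 -0.05  0.45] turn [-0.002 -0.     0.003] F [-1.4 -2.2 -2.3] w 0.0355
[-0.37  0.52 -0.14]
```

```bash
python3 -m crank '[[0,0,0.2,0,0,0,1],[0,0,0.15,0,0,0,1],[0,0,0,0,0,0,1]]'; python3 -m crank '[[0,0,0.15,0,0,0,1],[0,0,0,0,0,0,1]]'
python3 - <<'E'
from tgt import *
go(-.001,.0024,.0227)
E
python3 -m crank '[[0,0,0.15,0,0,0,1],[0,0,0,0,0,0,1]]'
python3 - <<'E'
from tgt import *
go(-.001,.0024,.0227)
E
```

```text
time: 9.43
position: [0.5768, 0.1638, 0.0499]
tool_rot: [0.913, -0.328, 0.083, -0.229]
ft_force: [-4.5, -4.4, 4.6]
grip_width: 0.0357
grip_force: 40.0
time: 9.68
position: [0.5768, 0.1638, 0.0499]
tool_rot: [0.913, -0.328, 0.084, -0.229]
ft_force: [-7.9, -8.9, 15.8]
grip_width: 0.0354
grip_force: 40.0
t 9.68 shift cm [ 0.07 -0.03  0.19] turn [-0.003 -0.002  0.003] F [-7.9 -8.9 15.8] w 0.0354
time: 9.93
position: [0.5768, 0.1639, 0.0498]
tool_rot: [0.913, -0.328, 0.084, -0.229]
ft_force: [-14.3, -13.7, 27.7]
grip_width: 0.0357
grip_force: 40.0
t 9.93 shift cm [ 0.07 -0.03  0.18] turn [-0.004 -0.002  0.003] F [-14.3 -13.7  27.7] w 0.0357
```

```bash
python3 -m crank '[[0,0,-0.2,0,0,0,0.42],[0,0,0,0,0,0,0.42],[0,0,0,0,0,0,0.42],[0,0,0,0,0,0,0.42],[0,0,0,0,0,0,0.42]]';python3 - <<'E'
from tgt import *
go(-.001,.0024,.0227)
E
python3 -m crank '[[0,0,-2,0,0,0,0.42],[0,0,-2.6,0,0,0,1],[0,0,0,0,0,0,1],[0,0,0,0,0,0,1],[0,0,0,0,0,0,1]]'
python3 - <<'E'
from tgt import *
go(.004,.03,.041); go(.004,-.03,.041)
E
```

```text
time: 10.55
position: [0.5773, 0.1645, 0.0481]
tool_rot: [0.913, -0.328, 0.083, -0.229]
ft_force: [-0.3, -0.1, -0.3]
grip_width: 0.0503
grip_force: 0.0
t 10.55 shift cm [ 0.08 -0.05 -0.01] turn [-0.002  0.     0.003] F [-0.3 -0.1 -0.3] w 0.0503
time: 11.18
position: [0.5633, 0.1478, 0.0882]
tool_rot: [0.913, -0.328, 0.082, -0.228]
ft_force: [-0.1, 0.0, -0.4]
grip_width: 0.0185
grip_force: 0.0
t 11.18 shift cm [-2.67 -0.59  2.73] turn [-0.002  0.001  0.003] F [-0.1  0.  -0.4] w 0.0185
t 11.18 shift cm [ 3.33 -0.57  2.72] turn [-0.002  0.001  0.003] F [-0.1  0.  -0.4] w 0.0185
```

```bash
python3 -m crank '[[-2.7,-0.6,1,0,0,0,1],[0,0,1,0,0,0,1],[0,0,0.3,0,0,0,1],[0,0,0,0,0,0,1]]'; python3 -m crank '[[0,0,0.3,0,0,0,1],[0,0,0,0,0,0,1]]'
python3 - <<'E'
from tgt import *
go(.004,.03,.041)
E
python3 -m crank '[[0,0,0.3,0,0,0,1],[0,0,0,0,0,0,1]]'
python3 - <<'E'
from tgt import *
go(.004,.03,.041)
E
```

```text
time: 11.68
position: [0.5537, 0.1767, 0.0711]
tool_rot: [0.913, -0.328, 0.083, -0.228]
ft_force: [-1.4, -0.3, 0.2]
grip_width: 0.0007
grip_force: 0.0
time: 11.92
position: [0.5542, 0.1779, 0.069]
tool_rot: [0.913, -0.328, 0.083, -0.229]
ft_force: [-0.6, -0.6, -0.7]
grip_width: 0.0004
grip_force: 0.0
t 11.93 shift cm [-0.05  0.04  0.21] turn [-0.003 -0.001  0.003] F [-0.6 -0.6 -0.7] w 0.0004
time: 12.18
position: [0.5542, 0.178, 0.0688]
tool_rot: [0.913, -0.328, 0.084, -0.229]
ft_force: [-10.1, -10.5, 23.3]
grip_width: 0.001
grip_force: 13.6
t 12.18 shift cm [-0.05  0.05  0.18] turn [-0.004 -0.003  0.003] F [-10.1 -10.5  23.3] w 0.001
```

```bash
python3 -m crank '[[0,0,-0.8,0,0,0,1],[6,0,0,0,0,0,1],[0,0,0.4,0,0,0,1],[0,0,0.3,0,0,0,1],[0,0,0,0,0,0,1]]'
python3 - <<'E'
from tgt import *
go(.004,-.03,.041)
E
python3 -m crank '[[0,0,0.2,0,0,0,1],[0,0,0,0,0,0,1]]'
python3 - <<'E'
from tgt import *
go(.004,-.03,.041); go(.043,0,.021)
E
```

```text
time: 12.8
position: [0.6028, 0.1385, 0.0693]
tool_rot: [0.912, -0.329, 0.087, -0.228]
ft_force: [-2.5, -11.1, 14.2]
grip_width: 0.0005
grip_force: 8.2
t 12.8 shift cm [-0.31  0.12  0.2 ] turn [-0.004 -0.009  0.003] F [ -2.5 -11.1  14.2] w 0.0005
time: 13.05
position: [0.6029, 0.1386, 0.0692]
tool_rot: [0.912, -0.329, 0.088, -0.228]
ft_force: [-9.4, -16.4, 28.4]
grip_width: 0.0002
grip_force: 16.8
t 13.05 shift cm [-0.31  0.12  0.19] turn [-0.004 -0.01   0.003] F [ -9.4 -16.4  28.4] w 0.0002
t 13.05 shift cm [-3.32 -3.78  2.18] turn [-0.004 -0.01   0.003] F [ -9.4 -16.4  28.4] w 0.0002
```

```bash
python3 -m crank '[[0,0,-1.5,0,0,0,1],[-3.3,-3.8,0,0,0,0,1],[0,0,2.6,0,0,0,1],[0,0,0.5,0,0,0,1],[0,0,0,0,0,0,1]]'; python3 -m crank '[[0,0,0.3,0,0,0,1],[0,0,0,0,0,0,1]]'
python3 - <<'E'
from tgt import *
go(.043,0,.019)
E
python3 -m crank '[[0,0,0.3,0,0,0,1],[0,0,0,0,0,0,1]]'
python3 - <<'E'
from tgt import *
go(.043,0,.019)
E
```

```text
time: 13.68
position: [0.6008, 0.1945, 0.0684]
tool_rot: [0.913, -0.328, 0.082, -0.228]
ft_force: [0.6, -0.3, 0.8]
grip_width: 0.0006
grip_force: 0.0
time: 13.92
position: [0.6024, 0.1947, 0.0672]
tool_rot: [0.913, -0.328, 0.083, -0.229]
ft_force: [-2.4, -3.1, 3.9]
grip_width: 0.0005
grip_force: 2.6
t 13.93 shift cm [ 0.31 -0.08  0.21] turn [-0.003 -0.     0.002] F [-2.4 -3.1  3.9] w 0.0005
time: 14.18
position: [0.6024, 0.1948, 0.0671]
tool_rot: [0.913, -0.328, 0.084, -0.229]
ft_force: [-13.4, -11.3, 25.5]
grip_width: 0.0002
grip_force: 15.5
t 14.18 shift cm [ 0.31 -0.08  0.19] turn [-0.004 -0.001  0.003] F [-13.4 -11.3  25.5] w 0.0002
```

The channel floor reads 1.9 mm above my estimate, the same offset as the tool's stop height and both of its ends, so the thermometer is fully home. I'll correct the rack calibration and head for the corkscrew.

```bash
python3 -m crank '[[0,0,-5,0,0,0,0.8],[0,2,-5,0,0,0,0.5],[0,3,-2,-0.163,0,0,0],[0,0,0,-0.163,0,-0.15,0],[0,0,0,-0.163,0,-0.15,0]]'; python3 -m crank '[[0,2,0,0,0,-0.16,0],[0,3,0,0,0,-0.16,0],[0,3,0,0,0,-0.16,0]]'
python3 - <<'E'
from tgt import *
n=np.array([-np.sin(np.radians(28))*cy,-np.sin(np.radians(28))*sy,np.cos(np.radians(28))])
x[:3]+=n*.0019; np.save('rack.npy',x)
st(); o=robot.get_obs(); T=R.from_matrix([[np.cos(.088),np.sin(.088),0],[np.sin(.088),-np.cos(.088),0],[0,0,-1]])
print(toTool([.5935,-.0492,.025]).round(2),(R.from_quat(o['tool_rot']).inv()*T).as_rotvec().round(3))
print('mug',ray(it,(265,160),.09),'timer',ray(it,(342,163),.05))
E
```

```text
time: 14.8
position: [0.5444, 0.125, 0.146]
tool_rot: [0.975, -0.216, 0.036, -0.032]
ft_force: [-0.7, 0.4, -0.3]
grip_width: 0.0427
grip_force: 0.0
time: 15.18
position: [0.5232, 0.0494, 0.1392]
tool_rot: [0.998, 0.024, 0.042, -0.026]
ft_force: [0.8, 0.4, 0.5]
grip_width: 0.0728
grip_force: 0.0
15.18 [0.5232 0.0494 0.1392] [[0.995, 0.051, 0.083], [0.046, -0.998, 0.053], [0.085, -0.049, -0.995]] [-0.16  0.52  1.84  0.1   0.71  1.29] [0.8 0.4 0.5] 0.07280290327575188 0.0
[ 5.56 10.75 11.43] [-0.047 -0.086 -0.039]
mug [0.72123021 0.06023455 0.09      ] timer [ 0.72504013 -0.14670313  0.05      ]
```

```bash
python3 -m crank '[[0,0,0,-0.047,-0.086,-0.039,0],[2.5,5.3,1.5,0,0,0,0],[2.5,5.3,1.5,0,0,0,0],[0,0,0,0,0,0,0]]'
python3 - <<'E'
from tgt import *
o=robot.get_obs(); T=R.from_matrix([[np.cos(.088),np.sin(.088),0],[np.sin(.088),-np.cos(.088),0],[0,0,-1]])
i=snap('wrist','w6.png')
print(toTool([.5935,-.0492,.025]).round(2),(R.from_quat(o['tool_rot']).inv()*T).as_rotvec().round(3))
im=cv2.imread('pics/w6.png'); K=im.astype(int); b,g,r=K[...,0],K[...,1],K[...,2]
m=((r-b>25)&(r<140)).astype(np.uint8); n,l,s,ce=cv2.connectedComponentsWithStats(m)
for k in range(1,n):
  if s[k,4]>150: print(s[k],ce[k])
c,s_=np.cos(.088),np.sin(.088)
print(proj(i,[[.5339+c*a-s_*d,-.0344+s_*a+c*d,.016] for a,d in [(.059,.012),(.059,-.012),(-.059,-.012),(-.059,.012)]]).round(0).tolist())
E
```

```text
time: 15.68
position: [0.5849, -0.0558, 0.1084]
tool_rot: [0.999, 0.038, 0.001, 0.0]
ft_force: [-0.5, 0.1, -0.4]
grip_width: 0.0868
grip_force: 0.0
[ 1.09 -0.35  8.36] [ 0.001 -0.003 -0.011]
[ 384    0  105   72 5952] [433.37836022  30.20682124]
[  0  44  87  60 600] [41.19333333 71.44666667]
[   0   63  103  175 5588] [ 44.7610952  129.92376521]
[106 272  15  49 268] [111.26865672 298.72761194]
[424 272  25  50 606] [438.86138614 297.48019802]
[ 288  332  261   19 3545] [434.7842031  342.15627645]
[[232.0, 204.0], [261.0, 204.0], [264.0, 322.0], [239.0, 322.0]]
```

Run:
```python
import cv2
im=cv2.imread('pics/w6.png').astype(int)
print('col247',[(r,im[r,247].tolist()) for r in range(188,226,2)])
print('row225',[(c,im[225,c].sum()//3) for c in range(215,300,2)])
```

```text
col247 [(188, [149, 152, 151]), (190, [149, 153, 150]), (192, [148, 152, 150]), (194, [149, 153, 151]), (196, [148, 152, 150]), (198, [143, 148, 146]), (200, [73, 79, 87]), (202, [49, 55, 67]), (204, [44, 52, 64]), (206, [44, 52, 69]), (208, [44, 56, 73]), (210, [56, 96, 119]), (212, [57, 107, 132]), (214, [49, 81, 99]), (216, [39, 48, 57]), (218, [39, 43, 51]), (220, [39, 44, 51]), (222, [37, 41, 50]), (224, [38, 42, 50])]
row225 [(215, np.int64(150)), (217, np.int64(150)), (219, np.int64(150)), (221, np.int64(149)), (223, np.int64(149)), (225, np.int64(149)), (227, np.int64(147)), (229, np.int64(104)), (231, np.int64(88)), (233, np.int64(47)), (235, np.int64(42)), (237, np.int64(43)), (239, np.int64(43)), (241, np.int64(43)), (243, np.int64(42)), (245, np.int64(44)), (247, np.int64(42)), (249, np.int64(41)), (251, np.int64(41)), (253, np.int64(41)), (255, np.int64(41)), (257, np.int64(41)), (259, np.int64(43)), (261, np.int64(79)), (263, np.int64(85)), (265, np.int64(84)), (267, np.int64(89)), (269, np.int64(96)), (271, np.int64(95)), (273, np.int64(95)), (275, np.int64(96)), (277, np.int64(95)), (279, np.int64(95)), (281, np.int64(95)), (283, np.int64(94)), (285, np.int64(90)), (287, np.int64(78)), (289, np.int64(70)), (291, np.int64(68)), (293, np.int64(70)), (295, np.int64(71)), (297, np.int64(71)), (299, np.int64(71))]
```

The corkscrew sits where predicted, within 3 px. Descend, sweep the lever, and grip.

```bash
python3 -m crank '[[1.1,-0.35,4.2,0,0,-0.01,0],[0,0,4.15,0,0,0,0],[0,0,0,0,0,0,0],[-2.5,-0.6,0,0,0,0,0],[-3.3,-1.4,0,0,0,0,0]]'; python3 -m crank '[[0,0,0,0,0,0,0],[0,0,0,0,0,0,1],[0,0,0,0,0,0,1],[0,0,0,0,0,0,1],[0,0,0,0,0,0,1]]' 40;python3 -m crank '[[0,0,0,0,0,0,1],[0,0,0,0,0,0,1],[0,0,0,0,0,0,1],[0,0,0,0,0,0,1]]'
python3 - <<'E'
from h import *
st();i=snap('wrist','w7.png'); o=robot.get_obs(); r=R.from_quat(o['tool_rot']); p=o['position']
im=cv2.imread('pics/w7.png').astype(int)
for y in (-.008,.004,.009):
    q=[proj(i,p*[1,1,0]+[0,0,.016]+r.apply([x/1000,y,0]))[0] for x in (50,54,58,60,62,66)]
    c=int(round(q[2][0])); print(np.round([a[1] for a in q],1),c,[(k,im[k,c].sum()//3) for k in range(int(q[5][1])-6,int(q[0][1])+3)])
E
```

```text
time: 16.35
position: [0.5348, -0.0325, 0.0277]
tool_rot: [0.999, 0.046, 0.003, 0.0]
ft_force: [0.8, -0.7, 0.3]
grip_width: 0.087
grip_force: 0.1
time: 16.98
position: [0.5341, -0.0326, 0.0256]
tool_rot: [0.999, 0.046, 0.001, -0.0]
ft_force: [0.0, -0.0, 0.8]
grip_width: 0.0554
grip_force: 0.1
time: 17.48
position: [0.5337, -0.0324, 0.0256]
tool_rot: [0.999, 0.046, 0.0, -0.0]
ft_force: [0.6, -1.1, -0.7]
grip_width: 0.0233
grip_force: 40.0
17.48 [ 0.5337 -0.0324  0.0256] [[0.996, 0.092, 0.001], [0.092, -0.996, 0.001], [0.001, -0.001, -1.0]] [-0.27  0.76  1.8   0.    0.58  1.21] [ 0.6 -1.1 -0.7] 0.02330858926052125 40.00023800879717
[177.  169.5 161.9 158.  154.1 146.3] 262 [(140, np.int64(163)), (141, np.int64(163)), (142, np.int64(162)), (143, np.int64(163)), (144, np.int64(163)), (145, np.int64(163)), (146, np.int64(163)), (147, np.int64(163)), (148, np.int64(163)), (149, np.int64(162)), (150, np.int64(163)), (151, np.int64(163)), (152, np.int64(163)), (153, np.int64(164)), (154, np.int64(158)), (155, np.int64(126)), (156, np.int64(85)), (157, np.int64(68)), (158, np.int64(71)), (159
[... 1479 characters left out ...]
46, np.int64(162)), (147, np.int64(163)), (148, np.int64(163)), (149, np.int64(163)), (150, np.int64(163)), (151, np.int64(163)), (152, np.int64(162)), (153, np.int64(163)), (154, np.int64(159)), (155, np.int64(132)), (156, np.int64(90)), (157, np.int64(62)), (158, np.int64(55)), (159, np.int64(56)), (160, np.int64(58)), (161, np.int64(59)), (162, np.int64(60)), (163, np.int64(60)), (164, np.int64(59)), (165, np.int64(60)), (166, np.int64(60)), (167, np.int64(59)), (168, np.int64(60)), (169, np.int64(59)), (170, np.int64(59)), (171, np.int64(59)), (172, np.int64(59)), (173, np.int64(59)), (174, np.int64(59)), (175, np.int64(58)), (176, np.int64(58)), (177, np.int64(59)), (178, np.int64(58))]
```

The lever is shut: the jaws read 23.3 mm, the same 0.7 mm offset the thermometer showed. The grasp is centred along the body. A square insertion here would put the gripper body into the shelf, so I'll insert at 50° with the down-slope edge first and then press the tool flat.

```bash
python3 -m crank '[[0,0,-5,0,0,0,1],[0,-2,-5,0,0,0,1],[0.5,-4,-3.5,0,0,0.156,1],[0.5,-4,-3.5,0,0,0.156,1],[0,0,0,0,0,0.156,1]]'; python3 -m crank '[[0,0,0,0.17,0,0.156,1],[0,0,0,0.17,0,0.156,1],[0,0,0,0.17,0,0,1],[0,0,0,0.17,0,0,1],[0,0,0,0.17,0,0,1]]'
python3 - <<'E'
from tgt import *
go(.0695,0,.0752,50); st()
E
```

```text
time: 18.15
position: [0.5425, 0.07, 0.1988]
tool_rot: [0.982, -0.188, 0.004, -0.001]
ft_force: [-0.4, 0.3, -2.2]
grip_width: 0.0229
grip_force: 40.0
time: 18.77
position: [0.5395, 0.0682, 0.1954]
tool_rot: [0.882, -0.291, 0.096, -0.357]
ft_force: [-0.3, 1.5, -2.3]
grip_width: 0.0232
grip_force: 40.0
t 18.77 shift cm [-1.73 -5.39 14.24] turn [0.117 0.076 0.02 ] F [-0.3  1.5 -2.3] w 0.0232
18.77 [0.5395 0.0682 0.1954] [[0.812, -0.445, 0.378], [-0.583, -0.576, 0.573], [-0.038, -0.686, -0.727]] [-0.47  0.51  2.    1.07  0.89  0.91] [-0.3  1.5 -2.3] 0.023219786751371315 40.00220239162445
```

```bash
python3 -m crank '[[0,0,0,0.117,0.076,0.02,1],[-0.8,-2.6,5,0,0,0,1],[-0.8,-2.6,4,0,0,0,1],[0,0,0,0,0,0,1],[0,0,0,0,0,0,1]]'
python3 - <<'E'
from tgt import *
go(.0695,0,.0752,50); st()
E
```

```text
time: 19.4
position: [0.5919, 0.1576, 0.176]
tool_rot: [0.854, -0.308, 0.141, -0.395]
ft_force: [-0.2, -0.9, -1.1]
grip_width: 0.0228
grip_force: 40.0
t 19.4 shift cm [-1.23  1.4   5.53] turn [ 0.006  0.003 -0.001] F [-0.2 -0.9 -1.1] w 0.0228
19.4 [0.5919 0.1576 0.176 ] [[0.771, -0.414, 0.484], [-0.637, -0.498, 0.588], [-0.002, -0.762, -0.648]] [-0.27  0.61  1.99  1.47  0.78  0.74] [-0.2 -0.9 -1.1] 0.022794109331655273 40.00002980232239
```

```bash
python3 -m crank '[[-1.2,1.4,2.5,0.006,0.003,0,1],[0,0,3,0,0,0,1],[0,0,0,0,0,0,1],[0,0,0,0,0,0,1]]'
python3 - <<'E'
from tgt import *
go(.0695,0,.0752,50); go(.0695,0,.0302,50)
E
```

```text
time: 19.9
position: [0.6041, 0.1895, 0.1307]
tool_rot: [0.852, -0.308, 0.144, -0.398]
ft_force: [0.5, 0.8, -1.4]
grip_width: 0.0232
grip_force: 40.0
t 19.9 shift cm [-0.16  0.05  0.13] turn [-0.001 -0.002 -0.002] F [ 0.5  0.8 -1.4] w 0.0232
t 19.9 shift cm [-0.16  1.74  4.3 ] turn [-0.001 -0.002 -0.002] F [ 0.5  0.8 -1.4] w 0.0232
```

Now down along the slope normal in small steps.

```bash
python3 -m crank '[[-0.15,0.8,1.9,0,0,0,1],[0,0.4,0.9,0,0,0,1],[0,0,0,0,0,0,1]]'
python3 - <<'E'
from tgt import *
go(.0695,0,.0302,50)
E
python3 -m crank '[[0,0.2,0.5,0,0,0,1],[0,0,0,0,0,0,1]]'
python3 - <<'E'
from tgt import *
go(.0695,0,.0302,50)
E
python3 -m crank '[[0,0.15,0.4,0,0,0,1],[0,0,0,0,0,0,1]]'
python3 - <<'E'
from tgt import *
go(.0695,0,.0302,50)
E
```

```text
time: 20.27
position: [0.6118, 0.2017, 0.1032]
tool_rot: [0.852, -0.308, 0.144, -0.398]
ft_force: [-0.7, 0.6, -1.6]
grip_width: 0.023
grip_force: 40.0
t 20.27 shift cm [0.03 0.54 1.43] turn [-0.001 -0.001 -0.002] F [-0.7  0.6 -1.6] w 0.023
time: 20.52
position: [0.6137, 0.204, 0.0986]
tool_rot: [0.852, -0.308, 0.144, -0.398]
ft_force: [-0.3, 0.0, -1.3]
grip_width: 0.023
grip_force: 40.0
t 20.52 shift cm [0.03 0.39 0.91] turn [-0.001 -0.001 -0.001] F [-0.3  0.  -1.3] w 0.023
time: 20.78
position: [0.6154, 0.206, 0.0953]
tool_rot: [0.852, -0.307, 0.144, -0.399]
ft_force: [1.2, 1.5, 1.0]
grip_width: 0.0234
grip_force: 40.0
t 20.77 shift cm [0.03 0.3  0.49] turn [-0.003 -0.001 -0.   ] F [1.2 1.5 1. ] w 0.0234
```

```bash
python3 -m crank '[[0,-0.15,-0.05,0,0,0,1],[0,0,0,0,0,0,1]]'
python3 - <<'E'
from tgt import *
go(.0695,0,.0302,50)
E
python3 -m crank '[[0,0.15,0.3,0,0,0,1],[0,0,0,0,0,0,1]]'
python3 - <<'E'
from tgt import *
go(.0695,0,.0302,50); print(robot.get_obs()['moment'])
E
```

```text
time: 21.02
position: [0.6152, 0.2059, 0.0959]
tool_rot: [0.852, -0.308, 0.144, -0.397]
ft_force: [1.4, -1.0, -3.1]
grip_width: 0.0231
grip_force: 40.0
t 21.02 shift cm [0.03 0.33 0.55] turn [ 0.    -0.001 -0.001] F [ 1.4 -1.  -3.1] w 0.0231
time: 21.28
position: [0.6165, 0.2076, 0.0937]
tool_rot: [0.852, -0.308, 0.144, -0.399]
ft_force: [-0.1, 0.4, 1.8]
grip_width: 0.0231
grip_force: 40.0
t 21.27 shift cm [0.05 0.3  0.24] turn [-0.003 -0.001 -0.001] F [-0.1  0.4  1.8] w 0.0231
[-0.06100952  0.01618902 -0.02815716]
```

```bash
python3 -m crank '[[0,0.05,0.3,0,0,0,1],[0,0,0,0,0,0,1]]'
python3 - <<'E'
from tgt import *
go(.0695,0,.0302,50)
E
python3 -m crank '[[0,0.05,0.3,0,0,0,1],[0,0,0,0,0,0,1]]'
python3 - <<'E'
from tgt import *
go(.0695,0,.0302,50); print(robot.get_obs()['moment'])
E
```

```text
time: 21.52
position: [0.6177, 0.209, 0.092]
tool_rot: [0.852, -0.308, 0.144, -0.399]
ft_force: [-2.0, -2.1, 7.5]
grip_width: 0.0235
grip_force: 40.0
t 21.52 shift cm [ 0.04  0.28 -0.  ] turn [-0.004 -0.001 -0.001] F [-2.  -2.1  7.5] w 0.0235
time: 21.78
position: [0.6185, 0.21, 0.0909]
tool_rot: [0.851, -0.308, 0.145, -0.399]
ft_force: [-7.5, -7.7, 16.8]
grip_width: 0.0232
grip_force: 40.3
t 21.77 shift cm [ 0.04  0.28 -0.17] turn [-0.005 -0.002 -0.002] F [-7.5 -7.7 16.8] w 0.0232
[ 0.27969948 -0.08540535  0.09500062]
```

```bash
python3 -m crank '[[0,0,-0.3,0,0,0,1],[0,0,-0.2,0,0,0,0.6],[0,0,0,0,0,0,0.6],[0,0,0,0,0,0,0.6],[0,0,0,0,0,0,0.6]]'
python3 - <<'E'
from tgt import *
go(.0695,0,.0302,50)
E
python3 -m crank '[[0,0,-1,0,0,0,0.6],[0,0,-2.5,0,0,0,0.6],[0,0,-2.5,0,0,0,1],[0,0,0,0.14,0,0,1],[0,0,0,0,0,0,1]]'
python3 - <<'E'
from tgt import *
go(.0875,0,.060,58)
import json
i=snap('top','t8.png'); im=cv2.imread('pics/t8.png')
E
```

```text
time: 22.4
position: [0.6159, 0.2072, 0.0912]
tool_rot: [0.852, -0.308, 0.143, -0.398]
ft_force: [-0.2, 0.5, 0.4]
grip_width: 0.0344
grip_force: 0.0
t 22.4 shift cm [0.07 0.07 0.14] turn [-0.    -0.001 -0.002] F [-0.2  0.5  0.4] w 0.0344
time: 23.02
position: [0.5859, 0.1706, 0.129]
tool_rot: [0.822, -0.3, 0.163, -0.456]
ft_force: [-0.6, -0.1, -0.1]
grip_width: 0.0129
grip_force: 0.0
t 23.02 shift cm [ 0.02 -2.28  4.46] turn [ 0.001 -0.001 -0.006] F [-0.6 -0.1 -0.1] w 0.0129
```

```bash
python3 -m crank '[[0,-1.1,2,0,0,0,1],[0,-1.2,2.2,0,0,0,1],[0,0,0,0,0,0,1],[0,0,0,0,0,0,1]]'
python3 - <<'E'
from tgt import *
go(.0875,0,.060,58);go(.0875,0,.040,58)
E
```

```text
time: 23.58
position: [0.6168, 0.2091, 0.1278]
tool_rot: [0.823, -0.297, 0.165, -0.456]
ft_force: [-0.8, -0.1, -0.2]
grip_width: 0.0009
grip_force: 0.0
t 23.57 shift cm [0.12 0.25 0.22] turn [-0.001 -0.    -0.   ] F [-0.8 -0.1 -0.2] w 0.0009
t 23.57 shift cm [0.12 1.25 1.95] turn [-0.001 -0.    -0.   ] F [-0.8 -0.1 -0.2] w 0.0009
```

```bash
python3 -m crank '[[0.1,0.4,0.7,0,0,0,1],[0,0.2,0.35,0,0,0,1],[0,0,0,0,0,0,1]]'
python3 - <<'E'
from tgt import *
go(.0875,0,.040,58)
E
python3 -m crank '[[0,0.2,0.35,0,0,0,1],[0,0,0,0,0,0,1]]'
python3 - <<'E'
from tgt import *
go(.0875,0,.040,58)
E
python3 -m crank '[[0,0.2,0.35,0,0,0,1],[0,0,0,0,0,0,1]]'
python3 - <<'E'
from tgt import *
go(.0875,0,.040,58)
E
```

```text
time: 23.95
position: [0.6216, 0.2122, 0.1162]
tool_rot: [0.822, -0.298, 0.164, -0.456]
ft_force: [0.5, -0.5, 0.5]
grip_width: 0.0005
grip_force: 0.0
t 23.95 shift cm [-0.05  0.56  0.87] turn [-0.001 -0.001 -0.002] F [ 0.5 -0.5  0.5] w 0.0005
time: 24.2
position: [0.623, 0.2139, 0.1131]
tool_rot: [0.822, -0.297, 0.165, -0.457]
ft_force: [-0.2, -0.1, 0.3]
grip_width: 0.0005
grip_force: 0.0
t 24.2 shift cm [-0.05  0.4   0.52] turn [-0.001 -0.001 -0.001] F [-0.2 -0.1  0.3] w 0.0005
time: 24.45
position: [0.6242, 0.2155, 0.1096]
tool_rot: [0.822, -0.297, 0.165, -0.457]
ft_force: [-0.5, 0.0, 0.7]
grip_width: 0.0005
grip_force: 0.0
t 24.45 shift cm [-0.04  0.21  0.16] turn [-0.001 -0.001 -0.001] F [-0.5  0.   0.7] w 0.0005
```

```bash
python3 -m crank '[[0,0.1,0.18,0,0,0,1],[0,0,0,0,0,0,1]]'
python3 - <<'E'
from tgt import *
go(.0875,0,.040,58)
E
python3 -m crank '[[0,0.1,0.18,0,0,0,1],[0,0,0,0,0,0,1]]'
python3 - <<'E'
from tgt import *
go(.0875,0,.040,58)
E
python3 -m crank '[[0,0.1,0.18,0,0,0,1],[0,0,0,0,0,0,1]]'
python3 - <<'E'
from tgt import *
go(.0875,0,.040,58)
E
```

```text
time: 24.7
position: [0.6249, 0.2162, 0.1079]
tool_rot: [0.822, -0.297, 0.165, -0.457]
ft_force: [-0.4, -0.4, -0.3]
grip_width: 0.0004
grip_force: 0.0
t 24.7 shift cm [-0.04  0.12 -0.01] turn [-0.001 -0.001 -0.001] F [-0.4 -0.4 -0.3] w 0.0004
time: 24.95
position: [0.6257, 0.2171, 0.1065]
tool_rot: [0.822, -0.297, 0.165, -0.457]
ft_force: [0.7, -0.2, 1.8]
grip_width: 0.0006
grip_force: 0.6
t 24.95 shift cm [-0.05  0.07 -0.19] turn [-0.003 -0.001 -0.001] F [ 0.7 -0.2  1.8] w 0.0006
time: 25.2
position: [0.6262, 0.2176, 0.1042]
tool_rot: [0.822, -0.297, 0.165, -0.456]
ft_force: [0.5, 0.3, -0.2]
grip_width: 0.0004
grip_force: 0.2
t 25.2 shift cm [-0.06 -0.09 -0.37] turn [-0.001 -0.001 -0.001] F [ 0.5  0.3 -0.2] w 0.0004
```

```bash
python3 -m crank '[[0,-1,-1.7,0,0,0,1],[0,1.2,-0.7,0,0,0,1],[0,0.4,0.7,0,0,0,1],[0,0,0,0,0,0,1]]'
python3 - <<'E'
from tgt import *
go(.0745,0,.0325,58)
E
python3 -m crank '[[0,0.2,0.35,0,0,0,1],[0,0,0,0,0,0,1]]'
python3 - <<'E'
from tgt import *
go(.0745,0,.0325,58)
E
python3 -m crank '[[0,0.2,0.35,0,0,0,1],[0,0,0,0,0,0,1]]'
python3 - <<'E'
from tgt import *
go(.0745,0,.0325,58)
E
```

```text
time: 25.7
position: [0.615, 0.2045, 0.1075]
tool_rot: [0.822, -0.297, 0.164, -0.457]
ft_force: [-0.4, -0.4, -0.7]
grip_width: 0.0001
grip_force: 0.0
t 25.7 shift cm [-0.04  0.78  1.27] turn [-0.001 -0.    -0.002] F [-0.4 -0.4 -0.7] w 0.0001
time: 25.95
position: [0.6161, 0.2061, 0.1044]
tool_rot: [0.822, -0.297, 0.165, -0.457]
ft_force: [-0.1, 0.2, -0.8]
grip_width: 0.0008
grip_force: 0.0
t 25.95 shift cm [-0.02  0.62  0.94] turn [-0.001 -0.    -0.001] F [-0.1  0.2 -0.8] w 0.0008
time: 26.2
position: [0.6173, 0.2073, 0.101]
tool_rot: [0.822, -0.297, 0.165, -0.457]
ft_force: [0.0, -0.9, -0.4]
grip_width: 0.0003
grip_force: 0.0
t 26.2 shift cm [-0.04  0.42  0.62] turn [-0.001 -0.001 -0.001] F [ 0.  -0.9 -0.4] w 0.0003
```

```bash
python3 -m crank '[[0,0.15,0.26,0,0,0,1],[0,0,0,0,0,0,1]]'
python3 - <<'E'
from tgt import *
go(.0745,0,.0325,58)
E
python3 -m crank '[[0,0.15,0.26,0,0,0,1],[0,0,0,0,0,0,1]]'
python3 - <<'E'
from tgt import *
go(.0745,0,.0325,58)
E
python3 -m crank '[[0,0.15,0.26,0,0,0,1],[0,0,0,0,0,0,1]]'
python3 - <<'E'
from tgt import *
go(.0745,0,.0325,58)
i=snap('wrist','w9.png')
E
```

```text
time: 26.45
position: [0.6183, 0.2082, 0.0984]
tool_rot: [0.822, -0.297, 0.165, -0.457]
ft_force: [0.4, 0.2, -0.2]
grip_width: 0.0004
grip_force: 0.0
t 26.45 shift cm [-0.05  0.27  0.37] turn [-0.001 -0.001 -0.001] F [ 0.4  0.2 -0.2] w 0.0004
time: 26.7
position: [0.6187, 0.2087, 0.0976]
tool_rot: [0.821, -0.298, 0.165, -0.458]
ft_force: [-7.2, -8.6, 10.3]
grip_width: 0.0003
grip_force: 7.0
t 26.7 shift cm [-0.05  0.23  0.26] turn [-0.004 -0.002 -0.002] F [-7.2 -8.6 10.3] w 0.0003
time: 26.95
position: [0.6188, 0.2089, 0.0973]
tool_rot: [0.82, -0.299, 0.166, -0.459]
ft_force: [-17.4, -19.9, 24.0]
grip_width: 0.0006
grip_force: 17.2
t 26.95 shift cm [-0.05  0.22  0.23] turn [-0.007 -0.004 -0.005] F [-17.4 -19.9  24. ] w 0.0006
```

```bash
python3 -m crank '[[0,-1.5,-2.6,0,0,0,1],[1,3.5,-2,0,0,0,1],[1,3.5,-2,0,0,0,1],[0,0,0,0,0,0,1],[0,0,0,0,0,0,1]]'
python3 - <<'E'
from tgt import *
go(-.0055,-.02,.0420,58)
E
```

```text
time: 27.62
position: [0.5813, 0.1323, 0.0817]
tool_rot: [0.822, -0.297, 0.165, -0.457]
ft_force: [-0.1, 0.3, 0.8]
grip_width: 0.0004
grip_force: 0.0
t 27.62 shift cm [-0.04  0.96  1.61] turn [-0.002 -0.001 -0.001] F [-0.1  0.3  0.8] w 0.0004
```

```bash
python3 -m crank '[[0,0.6,1.0,0,0,0,1],[0,0.2,0.35,0,0,0,1],[0,0,0,0,0,0,1]]'
python3 - <<'E'
from tgt import *
go(-.0055,-.02,.0420,58)
E
python3 -m crank '[[0,0.12,0.2,0,0,0,1],[0,0,0,0,0,0,1]]'
python3 - <<'E'
from tgt import *
go(-.0055,-.02,.0420,58)
E
python3 -m crank '[[0,0.12,0.2,0,0,0,1],[0,0,0,0,0,0,1]]'
python3 - <<'E'
from tgt import *
go(-.0055,-.02,.0420,58)
E
```

```text
time: 28.0
position: [0.5855, 0.1388, 0.0673]
tool_rot: [0.822, -0.296, 0.164, -0.457]
ft_force: [0.2, 0.1, 0.0]
grip_width: -0.0001
grip_force: 0.0
t 28.0 shift cm [0.04 0.14 0.2 ] turn [-0.002  0.001 -0.   ] F [0.2 0.1 0. ] w -0.0001
time: 28.25
position: [0.5863, 0.1387, 0.0655]
tool_rot: [0.822, -0.297, 0.165, -0.457]
ft_force: [0.1, -0.1, -0.0]
grip_width: 0.0002
grip_force: 0.0
t 28.25 shift cm [-0.03  0.01  0.07] turn [-0.002 -0.001 -0.001] F [ 0.1 -0.1 -0. ] w 0.0002
time: 28.5
position: [0.5866, 0.1389, 0.065]
tool_rot: [0.821, -0.298, 0.165, -0.458]
ft_force: [-5.9, -7.3, 10.0]
grip_width: 0.0006
grip_force: 6.2
t 28.5 shift cm [-0.03 -0.02  0.01] turn [-0.004 -0.002 -0.002] F [-5.9 -7.3 10. ] w 0.0006
```

The reference touch on the seated thermometer gives a 20.0 mm tip offset. That puts the corkscrew's top at n=15.6 mm, against 16 mm expected, so it lies flat at that point. Next I'll press its up-slope half at both ends to confirm.

```bash
python3 -m crank '[[0,-1.2,-2.2,0,0,0,1],[0,-2,-3,0,0,0,1],[0.3,-3.5,2.8,0,0,0,1],[0.3,-3.5,2.8,0,0,0,1],[0,0,0,0,0,0,1]]'
python3 - <<'E'
from tgt import *
go(.0836,-.027,.038,58)
E
```

```text
time: 29.12
position: [0.6297, 0.1814, 0.1499]
tool_rot: [0.822, -0.294, 0.167, -0.457]
ft_force: [0.9, 0.4, -0.9]
grip_width: -0.0001
grip_force: 0.0
t 29.12 shift cm [0.04 2.89 4.19] turn [-0.005 -0.001  0.005] F [ 0.9  0.4 -0.9] w -0.0001
```

```bash
python3 -m crank '[[0,1.4,1.9,0,0,0,1],[0,1.3,1.9,0,0,0,1],[0,0,0,0,0,0,1]]'
python3 - <<'E'
from tgt import *
go(.0836,-.027,.036,58)
E
python3 -m crank '[[0,0.15,0.26,0,0,0,1],[0,0,0,0,0,0,1]]'
python3 - <<'E'
from tgt import *
go(.0836,-.027,.036,58)
E
python3 -m crank '[[0,0.1,0.18,0,0,0,1],[0,0,0,0,0,0,1]]'
python3 - <<'E'
from tgt import *
go(.0836,-.027,.036,58)
E
```

```text
time: 29.5
position: [0.6385, 0.1933, 0.1029]
tool_rot: [0.822, -0.298, 0.163, -0.456]
ft_force: [-0.2, 0.6, -0.1]
grip_width: 0.0003
grip_force: 0.0
t 29.5 shift cm [ 0.14 -0.24  0.63] turn [ 0.001  0.001 -0.004] F [-0.2  0.6 -0.1] w 0.0003
time: 29.75
position: [0.6403, 0.1941, 0.1025]
tool_rot: [0.822, -0.297, 0.165, -0.457]
ft_force: [-0.6, -0.2, 0.8]
grip_width: 0.0005
grip_force: 0.6
t 29.75 shift cm [ 0.05 -0.18  0.47] turn [-0.001 -0.001 -0.001] F [-0.6 -0.2  0.8] w 0.0005
time: 30.0
position: [0.6409, 0.1956, 0.1008]
tool_rot: [0.822, -0.297, 0.165, -0.457]
ft_force: [-1.9, 0.5, 0.6]
grip_width: 0.0003
grip_force: 0.9
t 30.0 shift cm [ 0.1  -0.25  0.25] turn [-0.002 -0.    -0.001] F [-1.9  0.5  0.6] w 0.0003
```

```bash
python3 -m crank '[[0,0.05,0.15,0,0,0,1],[0,0,0,0,0,0,1]]'
python3 - <<'E'
from tgt import *
go(.0802,-.027,.036,58)
E
python3 -m crank '[[0,0.05,0.15,0,0,0,1],[0,0,0,0,0,0,1]]'
python3 - <<'E'
from tgt import *
go(.0802,-.027,.036,58)
E
python3 -m crank '[[0,0.05,0.15,0,0,0,1],[0,0,0,0,0,0,1]]'
python3 - <<'E'
from tgt import *
go(.0802,-.027,.036,58)
E
```

```text
time: 30.25
position: [0.6412, 0.196, 0.1002]
tool_rot: [0.822, -0.297, 0.165, -0.457]
ft_force: [-6.6, -3.7, 5.9]
grip_width: 0.0005
grip_force: 5.8
t 30.25 shift cm [ 0.11  0.03 -0.  ] turn [-0.003 -0.001 -0.001] F [-6.6 -3.7  5.9] w 0.0005
time: 30.5
position: [0.6414, 0.1962, 0.1001]
tool_rot: [0.821, -0.298, 0.165, -0.458]
ft_force: [-13.1, -11.6, 13.3]
grip_width: 0.0004
grip_force: 11.1
t 30.5 shift cm [ 0.11  0.03 -0.03] turn [-0.004 -0.001 -0.003] F [-13.1 -11.6  13.3] w 0.0004
time: 30.75
position: [0.6415, 0.1964, 0.1]
tool_rot: [0.821, -0.298, 0.165, -0.458]
ft_force: [-18.5, -18.1, 20.9]
grip_width: 0.0007
grip_force: 16.4
t 30.75 shift cm [ 0.1   0.03 -0.05] turn [-0.005 -0.002 -0.004] F [-18.5 -18.1  20.9] w 0.0007
```

```bash
python3 -m crank '[[0,-0.5,-1.0,0,0,0,1],[-5,0,0,0,0,0,1],[0,0.2,0.35,0,0,0,1],[0,0.15,0.26,0,0,0,1],[0,0,0,0,0,0,1]]'
python3 - <<'E'
from tgt import *
go(.0802,.024,.036,58)
E
python3 -m crank '[[0,0.1,0.18,0,0,0,1],[0,0,0,0,0,0,1]]'
python3 - <<'E'
from tgt import *
go(.0802,.024,.036,58)
E
python3 -m crank '[[0,0.1,0.18,0,0,0,1],[0,0,0,0,0,0,1]]'
python3 - <<'E'
from tgt import *
go(.0802,.024,.036,58)
E
```

```text
time: 31.38
position: [0.6037, 0.2276, 0.1004]
tool_rot: [0.822, -0.297, 0.165, -0.457]
ft_force: [-2.8, -0.6, 3.2]
grip_width: 0.0008
grip_force: 1.8
t 31.38 shift cm [-0.09  0.07 -0.02] turn [-0.003 -0.001 -0.   ] F [-2.8 -0.6  3.2] w 0.0008
time: 31.62
position: [0.6039, 0.2278, 0.1002]
tool_rot: [0.821, -0.297, 0.166, -0.458]
ft_force: [-10.0, -8.7, 13.4]
grip_width: 0.0003
grip_force: 8.7
t 31.62 shift cm [-0.09  0.06 -0.05] turn [-0.005 -0.002 -0.002] F [-10.   -8.7  13.4] w 0.0003
time: 31.88
position: [0.6039, 0.228, 0.1]
tool_rot: [0.82, -0.298, 0.166, -0.459]
ft_force: [-17.8, -17.4, 22.5]
grip_width: 0.0002
grip_force: 15.8
t 31.88 shift cm [-0.09  0.05 -0.08] turn [-0.007 -0.003 -0.003] F [-17.8 -17.4  22.5] w 0.0002
```

Tops read 15.6 to 15.7 mm at both ends and both depths, so the corkscrew is flat and home. Withdrawing, then a check of the rest of the scene by image difference.

```bash
python3 -m crank '[[0,-0.5,-3,0,0,0,1],[0,0,-6,0,0,0,1],[0,-1,-5.5,0,0,0,1],[0,0,-5,-0.17,0,0,1],[0,0,-3,-0.17,0,0,1]]'; python3 -m crank '[[2,5,0,-0.17,0,0,1],[2,5,0,-0.17,0,0,1],[2,5.5,0,-0.17,0,0,1],[2,5.5,0,0,0,0,1],[2,5.5,0,0,0,0,1]]'; python3 -m crank '[[2,5.5,0,0,0,0,1],[2,5.5,0,0,0,0,1],[2,5.5,0,0,0,0,1],[0,0,0,0,0,0,1]]'
python3 - <<'E'
from h import *
from tgt import world,it,x
st(); snap('top','t10.png')
a=cv2.imread('pics/top0.png').astype(int);b=cv2.imread('pics/t10.png').astype(int)
d=(np.abs(a-b).sum(2)>60).astype(np.uint8); n,l,s,ce=cv2.connectedComponentsWithStats(d)
for k in range(1,n):
  if s[k,4]>6: print(s[k],ce[k].round(0))
# colours along each tool's expected axis
for u,h,L in [(0,.022,.078),(.081,.016,.059)]:
  for v in np.linspace(-L+.006,L-.006,7):
    p=proj(it,world(x,[u,v,h]))[0].round().astype(int); print(u,round(v,3),p,b[p[1],p[0]],a[p[1],p[0]])
E
```

```text
time: 32.5
position: [0.4966, 0.1007, 0.2231]
tool_rot: [0.877, -0.315, 0.118, -0.345]
ft_force: [0.5, 0.2, -0.1]
grip_width: 0.0005
grip_force: 0.0
time: 33.12
position: [0.4257, -0.1437, 0.1111]
tool_rot: [0.936, -0.331, 0.035, -0.115]
ft_force: [0.1, 0.7, 0.6]
grip_width: 0.0005
grip_force: 0.0
time: 33.62
position: [0.3702, -0.3103, 0.0704]
tool_rot: [0.935, -0.335, 0.036, -0.113]
ft_force: [0.2, 0.4, 0.3]
grip_width: 0.0004
grip_force: 0.0
33.62 [ 0.3702 -0.3103  0.0704] [[0.773, -0.618, 0.144], [-0.634, -0.75, 0.186], [-0.007, -0.235, -0.972]] [-1.06  0.66  1.91  0.34  0.7   0.92] [0.2 0.4 0.3] 0.0004494309022863229 0.0
[187 176  36  38 412] [204. 195.]
[203 189  49  52 886] [227. 215.]
[293 212  37  45 536] [302. 231.]
[230 215  15  16  63] [237. 222.]
[  197   223   363   197 27387] [428. 363.]
[243 354  32   7  80] [258. 356.]
[287 355   8   4  13] [291. 357.]
[296 355   8   4  12] [299. 356.]
[234 362  38  13  68] [250. 369.]
[277 363  30  16  45] [292. 373.]
[227 371   6   3   8] [229. 372.]
[297 376  12   2  13] [302. 376.]
[267 378   9   3  12] [271. 379.]
[256 380  10   2  12] [261. 380.]
0 -0.072 [244 194] [116 115 109] [ 90 139 180]
0 -0.048 [238 201] [115 117 113] [ 67 100 129]
0 -0.024 [233 208] [105 107 104] [ 96 144 187]
0 0.0 [227 214] [ 80 121  70] [ 88 136 176]
0 0.024 [221 221] [ 76 113  62] [ 86 134 176]
0 0.048 [215 228] [94 96 93] [ 67  89 115]
0 0.072 [209 235] [112 115 108] [ 92 140 177]
0.081 -0.053 [217 180] [42 46 69] [ 59  96 124]
0.081 -0.035 [213 185] [36 50 70] [ 62  98 128]
0.081 -0.018 [208 190] [42 48 68] [ 62  96 127]
0.081 0.0 [204 195] [42 49 66] [ 67 101 134]
0.081 0.018 [199 200] [37 46 63] [ 68 104 133]
0.081 0.035 [195 205] [41 51 67] [ 67 103 129]
0.081 0.053 [190 210] [47 53 60] [ 67  98 128]
```

```bash
python3 -c "
from rig import ticket; print(ticket.hand_in())"
```

```text
the job is handed in; nothing more can be done
None
```

Both tools are folded shut and seated flat in their own recesses; touch checks put their tops within about 0.5 mm of fully home. The final top view showed nothing else moved, though the arm hid the matchbox in it. The job was handed in at about 34 s.

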